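# Set the board to the scribed line in the drilling jig

## Robot

A 6-joint arm with a two-finger parallel gripper is mounted at the origin on the work surface. World frame = base frame: x ahead of the robot, y to its left, z up, the work surface at z = 0. Lengths are in m, angles in degrees, forces in N, time in s.
With the tool pointing down it reaches from about 0.25 to 0.725 m from the base axis. Payload 9.7 kg.
Tool frame: the origin (TCP) lies at the very end of the fingers, on their centre line; the grasp point (between the pads) lies 19 mm behind it; z points along the fingers, y is the direction in which the jaws open and shut (so a half turn about z gives the same grasp; the last joint's range is limited). The gripper opens to 85 mm and grips with 20 to 120 N. Pads are 22 mm wide; open, the fingers measure 114 mm over their backs; the gripper's body (76 mm by 85 mm) begins 54 mm behind the grasp point. The pads swing forward as they close: fully open they stand 13 mm farther back than shut.
Start: joints at [69.729, 4.979, 10.078, 95.1, 0, 90], TCP at [0.191, 0.516, 0.231] pointing down, gripper open.
Joint ranges: [-179.16, 179.16], [-48.56, 103.87], [-65.8, 70.77], [-126.05, 130.52], [-82.76, 87.17], [-180, 180]. Speed limits (degrees/s): [127.2, 127.2, 147.25, 180, 180, 180].

## Interface

Orientations are given as [roll, pitch, yaw] about the fixed x, y, z axes, in that order (R = Rz(yaw) Ry(pitch) Rx(roll)).
In Python, from workcell import bot gives the robot as it stands. The module is installed in compiled form; this text tells all that it offers.
- The arm moves only by the tool step_arm, never from a script. Its arguments are lists of equal length, an entry for each row: "dr": the turn, a rotation vector about the tool's x, y, z in rad, a list of three; "xyz": the shift along the tool's x, y, z in units of 40 mm (1.0 is 40 mm), a list of three; "gripper": the opening, from 0 (shut) to 1 (fully open). In form: {"dr": [[wx, wy, wz], ...], "xyz": [[x, y, z], ...], "gripper": [gripper, ...]}. A call has exactly 8 rows; each row is the pose to reach, as a shift and turn from the pose commanded when the call began, along the tool's axes at that moment; what a row does not reach only later rows make up. A row lasts 1/10 s, in which the tool goes at most 50 mm and 8.59 degrees, less where a joint would pass 70% of its speed; a pose out of reach is approached as far as the arm can. A call with a gripper value outside its range is refused whole. The fingers move at their own pace and stop on an object; "squeeze" is the grip in N (left out, the last holds). Time passes only in rows, so rows that repeat a pose let the fingers close, or fill a call up. It gives the time, the measured TCP pose, the force and the opening at its end, in the units of the state.
- bot.get_obs(): the state, without advancing time (a new reading comes with each control period).
- bot.camera(name): name is "scene" or "top" or "wrist"; returns a dict with "image" (420x560x3 uint8, red, green, blue), "camera_matrix" (3x3 intrinsics, pixels), "R" (3x3) and "t" (3): a world point X has camera coordinates R X + t. Camera axes: x right, y down, z forward; pixel columns grow to the right and rows downward; lengths in m; the calibration is good to about 2 mm. A picture is of the moment at which its call begins. There is no depth.
- bot.job_done(): hands the job in, once; it reports no verdict.
Trained networks look in a picture, given as the dict that the camera call returned (one of the last four; its "shot" number tells which), for a name from the list of things; names that differ only in an ending like _2 or _b are one class to them, and where a whole thing is asked for, a point or a joint stands for the part that bears it (a point fixed in the world has none). Each returns a list of dicts, best first, with "p" (0 to 1); they miss things now and then, are a little off and sometimes report something else, mostly with a low value. They report only what shows in the picture. A call takes as long as a camera call. They do not tell look-alikes from the thing itself.
- bot.regions_of(picture, thing): "region" (420x560 bool, what is visible of it) and "box" ([centre column, centre row, width, height] in pixels, round what is visible of it).
The state is a dict: "time": time; "q": joint angles; "qd": joint speeds; "joint_efforts": joint torques, N m; "ee_pos": TCP position; "tcp_rot": TCP orientation; "wrist_force": force on the tool from outside, world axes, zero at the start; "torque": the same for the moment, N m; "opening": finger opening in m.
Only numpy, scipy, OpenCV 4.12 (cv2) and the standard library are available. Lean on these libraries where they do the work, as an engineer would, in place of code of your own. Each camera call takes 0.05 s, during which the arm holds its last target.

## Task

Draw the jig's stop bolt fully out, then push the board along its channel, under the overhead plate, until its leading edge is on the scribed line (within 3 mm), and leave it lying flat there with the bolt out. Nothing stops the board at the line, and the other things on the bench must be left alone.

Things in the scene. Friction and masses are not known exactly. Their poses are not given: they have to be found in the camera images.
- jig: Wooden drilling jig fixed to the bench. Origin: bench level, below the middle of its overhead plate; x is the push direction along the channel (roughly towards the robot's right, -y), y points away from the robot, z up. Base plate 12 mm thick, x -130 to +120, y -110 to +55 mm, plus an arm under the bolt (x 33 to 83, y up to 195 mm). Nothing stands on the base plate nearer than x -50 except the board's near end.
- channel_mouth (a point): Middle of the near end of the channel, on its floor, 12 mm above the bench, at jig x -50, y 0; axes as the jig's. The channel lies between two wooden rails 24 mm high above its floor, 18 mm thick, 62 mm apart, running from here 160 mm along x (slotted for the bolt 100 to 116 mm from here).
- plate_edge (a point): Middle (over the channel) of the near lower edge of the overhead plate, 140 mm above the bench; axes as the jig's. From here the 15 mm thick plate runs 100 mm along x, 35 mm along +y and 105 mm along -y, on one column (50 x 40 mm) at its corner at the far end on the robot's side. A 22 mm drill bush hangs under it 78 mm along x, down to 100 mm above the bench.
- line (a point): Middle of the scribed line: dark, 2 mm wide, on aluminium strips let into the channel floor and the rails' tops, running across the channel (its y axis), 22 to 34 mm beyond the plate's far edge. The point lies on the channel floor, 12 mm above the bench; axes as the jig's. The board set to it has its near end 24 to 36 mm in under the plate, so follow it with the tool leaning back, 35 to 50 degrees.
- board_centre (a point): Centre of the board, half-way up: loose plain dark wood, 98 mm long (its x, along the channel), 60 mm wide (y), 28 mm thick, 0.1 to 0.18 kg, flat on the channel floor, its near end sticking out 20 to 50 mm from under the plate, at the channel's mouth. It slides easily, has 1 mm of play each side between the rails, and stays where the push stops.
- board_front (a point): Middle of the board's leading (far, +x) end face, half-way up (14 mm above its underside); axes as the board's. Along the channel it has to come level with the line.
- stop_bolt (a joint): Travel of the steel stop bolt, m: 0 fully in (across the channel, blocking the board 3 mm beyond the plate's far edge), 0.060 fully out. It slides along the jig's +y; friction 2.5 N, stays where left. It starts at 0 to 0.008; the channel is clear from 0.052.
- bolt_knob (a point): Middle of the bolt's upright round knob, 58 mm above the bench: dark steel, 16 mm across, from 40 to 76 mm above the bench (a 12 mm neck below), beyond the overhead plate's open side, at jig x 58, y 95 mm plus the bolt's travel. It moves with the bolt; axes as the jig's.
- mallet: Bystander, leave alone: turned wooden mallet standing on its head, 110 mm across and 275 mm tall. Origin at its underside.
- glue: Bystander, leave alone: white glue bottle, 60 mm across and 160 mm tall. Origin at its underside.
- tape: Bystander, leave alone: grey tape measure, 70 x 35 x 61 mm. Origin at its underside.
- offcut: Bystander, leave alone: small wooden offcut, 70 x 45 x 24 mm, on the table near the channel's exit. Origin at its underside.
- dowel_tray: Bystander, leave alone: plywood tray of dowels, 110 x 80 x 35 mm, on the table to the right. Origin at its underside.
- screwdriver: Bystander, leave alone: black-handled screwdriver, lying along its x axis, on the table past the channel's exit. Origin at its underside.
- square: Bystander, leave alone: try square, wooden stock with a 130 mm steel blade, up to 18 mm high, lying on the table beyond the jig, near the channel's mouth. Origin at its underside.
There are look-alikes about, which are no part of the job. Leave any blue look-alike of the part that bears board_centre alone.

How it is judged (in metres and radians):
On the way:
1. the stop bolt is drawn out, clear of the channel, while the board is still short of the line (value of joint stop_bolt above 0.052 m and x of board_front in the frame of line below -0.01 m), for 0.1 s.
At the end, for the whole second after the job is handed in: The board lies flat and square in the channel, at rest, with its leading edge within 3 mm of the scribed line, and the stop bolt is out at least 52 mm of its 60 mm (x of board_front in the frame of line between -0.003 and 0.003 m and value of joint stop_bolt above 0.052 m and z of board_centre in the frame of jig between 0.023 and 0.029 m and angle between board_centre's own z axis and vertical below 0.06 rad and angle between the x axis of board_centre and the x axis of jig, either way round below 0.06 rad and linear speed of board below 0.005 m/s); the robot touches nothing.
It fails at once if a bystander is moved more than 20 mm (distance of any of mallet, glue, tape, offcut, dowel_tray, screwdriver, square from where it was at the start of the episode above 0.02 m).
It also fails if it takes over 54 s, if anything falls off the work surface, if the arm or the gripper's body presses on something with over 40 N, if the wrist force passes 120 N, or if a joint passes its speed limit or range.

## Working session

There is one attempt and no reset: what is moved stays moved. The work goes in short steps, Python scripts to look and compute and a tool call to move; the robot and the scene stay as the last step left them, time stands still between calls to the robot, and variables do not carry over. Pictures are saved under pics/ and viewed, and the job is handed in when it is done.

Besides the shell and the picture viewer there is one more tool, called after "Request:" as name(argument=value, ...) on one line, values as JSON. step_arm: Moves the arm, as the interface text tells. Its arguments: {"type":"object","properties":{"dr":{"type":"array"},"xyz":{"type":"array"},"gripper":{"type":"array"},"squeeze":{"type":"number"}},"required":["dr","xyz","gripper"]}

```bash
mkdir -p pics; ls; cat > look.py <<'E'
from workcell import bot
import cv2,sys,pickle
import numpy as np
def snap(name,fn):
    p=bot.camera(name); cv2.imwrite('pics/'+fn,p['image'][:,:,::-1]); return p
E
python3 - <<'E'
from look import *
o=bot.get_obs(); print(o)
for n in ['scene','top','wrist']:
    p=snap(n,n+'0.png'); pickle.dump(p,open(n+'0.pkl','wb')); print(n,p['camera_matrix'],p['R'],p['t'],p['shot'])
    for th in ['board_centre','bolt_knob','jig','offcut']:
        for r in bot.regions_of(p,th)[:3]: print(th,round(r['p'],2),np.round(r['box'],1))
E
```

```text
pics
{'time': 0.0, 'q': array([ 6.97298361e+01,  5.00852581e+00,  1.00342317e+01,  9.51000612e+01,
       -4.97276106e-04,  9.00038485e+01]), 'qd': array([ 0.02970929,  0.00634313, -0.06043835,  0.07645284, -0.02473007,
        0.09506137]), 'joint_efforts': array([-1.53826804e-03, -5.20380163e+01,  4.64816236e+01,  1.62492710e-02,
       -7.22503546e-05, -2.51183769e-05]), 'ee_pos': array([0.19046593, 0.51571437, 0.23060578]), 'tcp_rot': array([-1.79925645e+02,  5.02270016e-04,  1.59725988e+02]), 'wrist_force': array([-0.23214632,  0.24689774,  0.68309758]), 'torque': array([7.67375194e-06, 7.27635331e-02, 2.35946479e-02]), 'opening': 0.08527232984650981}
scene [[515.25032855   0.         274.96250708]
 [  0.         515.25032855 211.64875676]
 [  0.           0.           1.        ]] [[-0.5923594   0.80562889  0.00851086]
 [ 0.63953941  0.47661003 -0.60318507]
 [-0.48999968 -0.35185931 -0.79755585]] [ 0.35373061 -0.23227394  1.7019325 ] 1
board_centre 0.88 [293.1 239.1  39.1  31.7]
board_centre 0.58 [368.4 272.5  41.6  37.7]
board_centre 0.58 [280.5 165.8  36.2  23.3]
bolt_knob 0.
[... 337 characters left out ...]
0.98944367]] [-0.04831501  0.53423732  1.38215338] 2
board_centre 0.72 [193.8 226.7  38.7  22.4]
board_centre 0.7 [261.9 216.    6.   20.4]
board_centre 0.59 [209.7 285.2  36.7  37.5]
jig 0.74 [277.9 201.1  87.9 105.5]
offcut 0.82 [343.2 169.1  22.4  25.3]
offcut 0.59 [311.7 213.1   4.6  33.7]
wrist [[307.9582391    0.         279.36028525]
 [  0.         307.9582391  210.71301735]
 [  0.           0.           1.        ]] [[ 3.46936385e-01  9.37888625e-01 -2.69646703e-04]
 [ 8.91149900e-01 -3.29557508e-01  3.11839229e-01]
 [ 2.92381601e-01 -1.08428670e-01 -9.50134844e-01]] [-0.54861372 -0.04225114  0.38159659] 3
board_centre 0.69 [ 89.  316.2  62.4  39.4]
jig 0.36 [ 91.2 416.4   9.7   7.3]
```

```bash
python3 - <<'E'
import cv2
for n,(x0,y0,x1,y1) in {'scene':(150,120,450,345),'top':(140,100,420,310)}.items():
    i=cv2.imread(f'pics/{n}0.png')[y0:y1,x0:x1]; cv2.imwrite(f'pics/{n}0c.png',cv2.resize(i,(800,600),interpolation=cv2.INTER_CUBIC))
E
```

```text
(no output)
```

View pics/scene0.png

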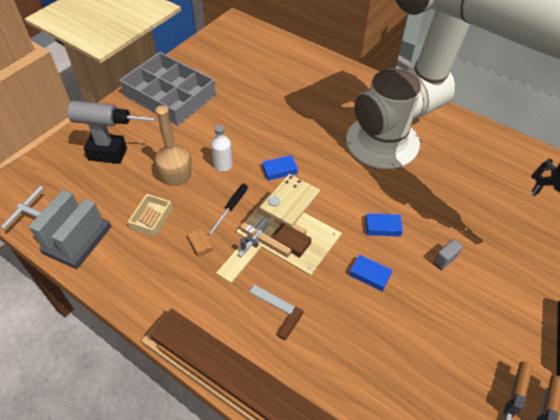

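View pics/top0.png

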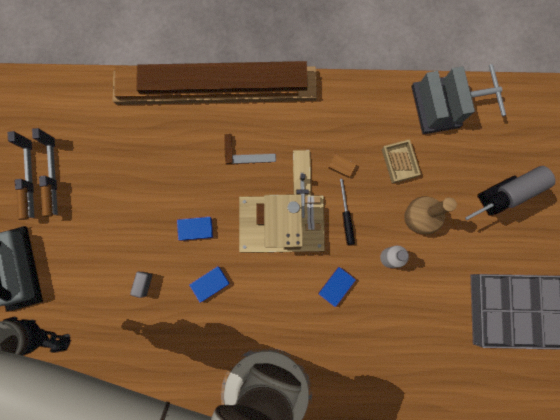

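```bash
sleep 1
```

```text
(no output)
```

View pics/scene0c.png

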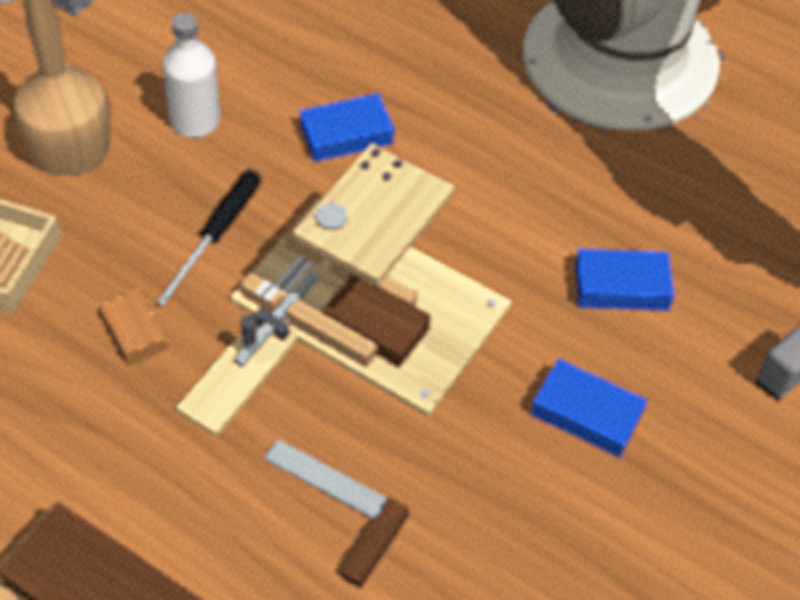

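View pics/top0c.png

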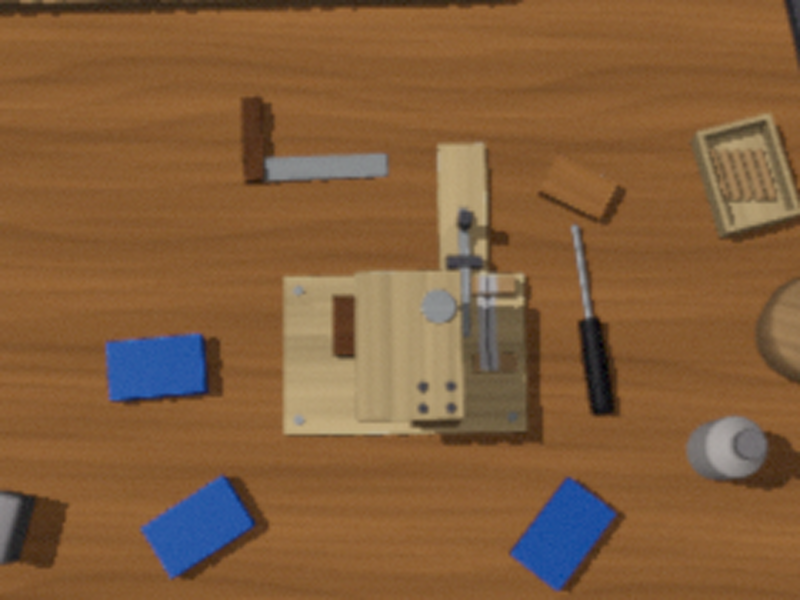

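The scene shows the jig with its base at top px (239–324, 195–252), the bolt knob near (303,176) on the arm, and the dark board's near end at about (260,214). The blue blocks are decoys. Next I fit the jig pose.

```bash
cat > fit.py <<'E'
import numpy as np,pickle
from scipy.optimize import least_squares
def proj(p,X):
    c=X@p['R'].T+p['t']; u=c@p['camera_matrix'].T; return u[:,:2]/u[:,2:]
def j2w(P,X):
    x0,y0,a=P; c,s=np.cos(a),np.sin(a)
    X=np.asarray(X,float)
    return np.c_[x0+c*X[:,0]-s*X[:,1], y0+s*X[:,0]+c*X[:,1], X[:,2]]
def fit(obs,P0=(0.5,0.05,-np.pi/2)):
    # obs: list of (pic, jigpts, pix)
    f=lambda P:np.concatenate([(proj(p,j2w(P,X))-u).ravel() for p,X,u in obs])
    r=least_squares(f,P0,loss='soft_l1'); return r.x,f(r.x).reshape(-1,2)
E
python3 - <<'E'
from fit import *
t=pickle.load(open('top0.pkl','rb'));s=pickle.load(open('scene0.pkl','rb'))
b=12e-3
Xt=np.array([[-.13,.055,b],[-.13,-.11,b],[.12,-.11,b],[.12,.055,b],[.033,.195,b],[.083,.195,b]])
ut=np.array([[284,277],[284,435],[526,435],[526,274],[437,143],[487,143]])*.35+[140,100]
Xs=np.array([[-.13,-.11,b],[-.13,.055,b],[.033,.195,b],[.083,.195,b],[-.05,-.105,.155],[.05,-.105,.155]])
us=np.array([[511,301],[432,411],[215,432],[178,406],[453,187],[375,145]])*.375+[150,120]
P,r=fit([(t,Xt,ut),(s,Xs,us)]);print(P,np.degrees(P[2]));print(np.round(r,1))
for T in (0,.008): print(j2w(P,[[.058,.095+T,.058]]), proj(t,j2w(P,[[.058,.095+T,.076]])),proj(s,j2w(P,[[.058,.095+T,.076]])))
print((ut*0+0)[0], (np.array([465,214])*.35+[140,100]))
E
```

```text
[ 0.5145633  -0.0366627  -1.53978576] -88.22322523113976
[[-0.7 -0.3]
 [-0.9 -0.1]
 [-0.4 -1. ]
 [-1.6 -0.1]
 [-0.3  0.4]
 [-1.2  0.3]
 [-0.2 -0.3]
 [-1.5 -0.1]
 [-0.3 -0.8]
 [-1.2 -0.4]
 [ 0.6 -1. ]
 [-1.4 -1.4]]
[[ 0.61131595 -0.09168929  0.058     ]] [[302.25738161 178.56249552]] [[244.35995694 237.57733216]]
[[ 0.6193121  -0.09144124  0.058     ]] [[302.21318665 175.82550353]] [[242.5642702  239.62085164]]
[0. 0.] [302.75 174.9 ]
```

```bash
cat > mv.py <<'E'
import numpy as np
from scipy.spatial.transform import Rotation as Ro
from workcell import bot
def Rt(rpy): return Ro.from_euler('xyz',rpy,degrees=True)
def plan(target,rpy,o=None):
    o=o or bot.get_obs(); R=Rt(o['tcp_rot']); T=Rt(rpy)
    print('t',round(o['time'],2),'pos',np.round(o['ee_pos'],4),'rpy',np.round(o['tcp_rot'],2),'q',np.round(o['q'],1),'F',np.round(o['wrist_force'],1),'op',round(o['opening'],4))
    print('xyz',np.round(R.inv().apply(np.array(target)-o['ee_pos'])/.04,3),'dr',np.round((R.inv()*T).as_rotvec(),4))
E
python3 - <<'E'
from mv import *
plan([.600,-.091,.20],[180,0,-178.2])
E
```

```text
t 0.75 pos [0.1906 0.5159 0.2313] rpy [180.     0.   159.73] q [69.7  5.  10.1 95.1 -0.  90. ] F [ 0.  -0.9 -0. ] op 0.0856
xyz [-14.859 -10.687   0.782] dr [ 0.      0.     -0.3852]
```

Request:
step_arm(dr=[[0, 0, -0.05], [0, 0, -0.1], [0, 0, -0.15], [0, 0, -0.2], [0, 0, -0.25], [0, 0, -0.3], [0, 0, -0.385], [0, 0, -0.385]], xyz=[[-0.6, -0.45, 0], [-1.6, -1.15, 0], [-2.6, -1.9, 0], [-3.6, -2.6, 0], [-4.6, -3.3, 0], [-5.6, -4.05, 0], [-6.6, -4.75, 0], [-7.6, -5.45, 0]], gripper=[1, 1, 1, 1, 1, 1, 1, 1])

```text
time: 1.55
ee_pos: [0.4009, 0.2043, 0.2316]
tcp_rot: [180.0, 0.0, -178.0]
wrist_force: [0.8, 0.3, 0.9]
opening: 0.0856
```

```bash
python3 - <<'E'
from mv import *
plan([.600,-.091,.20],[180,0,-178.2])
E
```

```text
t 1.55 pos [0.4009 0.2043 0.2316] rpy [ 1.7998e+02  5.0000e-02 -1.7804e+02] q [27.  -8.7 -3.2 95.4  0.  25. ] F [0.8 0.3 0.9] op 0.0856
xyz [-4.721 -7.548  0.791] dr [0.0004 0.0009 0.0028]
```

Request:
step_arm(dr=[[0, 0, 0], [0, 0, 0], [0, 0, 0], [0, 0, 0], [0, 0, 0], [0, 0, 0], [0, 0, 0], [0, 0, 0]], xyz=[[-0.6, -1.0, 0.1], [-1.2, -2.0, 0.2], [-1.9, -3.0, 0.3], [-2.5, -4.0, 0.4], [-3.1, -5.0, 0.5], [-3.75, -6.0, 0.6], [-4.35, -7.0, 0.7], [-4.7, -7.55, 0.8]], gripper=[1, 1, 1, 1, 1, 1, 1, 1])

```text
time: 2.35
ee_pos: [0.5986, -0.0929, 0.1984]
tcp_rot: [-180.0, -0.0, -178.3]
wrist_force: [-0.5, 0.9, 1.3]
opening: 0.0849
```

```bash
python3 - <<'E'
from mv import *; from look import *
plan([.61,-.091,.20],[180,0,-178.2])
for n in ['wrist','scene','top']:
    p=snap(n,n+'1.png'); pickle.dump(p,open(n+'1.pkl','wb'))
    for r in bot.regions_of(p,'bolt_knob')[:2]: print(n,round(r['p'],2),np.round(r['box'],1))
E
```

```text
t 2.35 pos [ 0.5986 -0.0929  0.1984] rpy [-1.7998e+02 -2.0000e-02 -1.7833e+02] q [ -8.8  12.2  14.6  92.3  -0.  -10.5] F [-0.5  0.9  1.3] op 0.0849
xyz [-0.285  0.039 -0.039] dr [-0.0003 -0.0003 -0.0022]
wrist 0.77 [282.8 162.8  16.8 137.5]
wrist 0.56 [350.5 138.7 274.8 277.4]
scene 0.63 [253.4 239.8  30.   33.2]
```

View pics/wrist1.png

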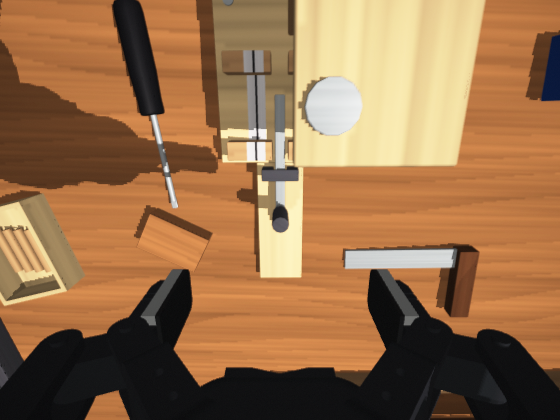

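```bash
python3 - <<'E'
import cv2
i=cv2.imread('pics/wrist1.png')[10:220,200:480]; cv2.imwrite('pics/w1c.png',cv2.resize(i,(800,600),interpolation=cv2.INTER_CUBIC))
i=cv2.imread('pics/wrist1.png')[190:295,240:380]; cv2.imwrite('pics/w1d.png',cv2.resize(i,(800,600),interpolation=cv2.INTER_CUBIC))
E
```

```text
(no output)
```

View pics/w1c.png

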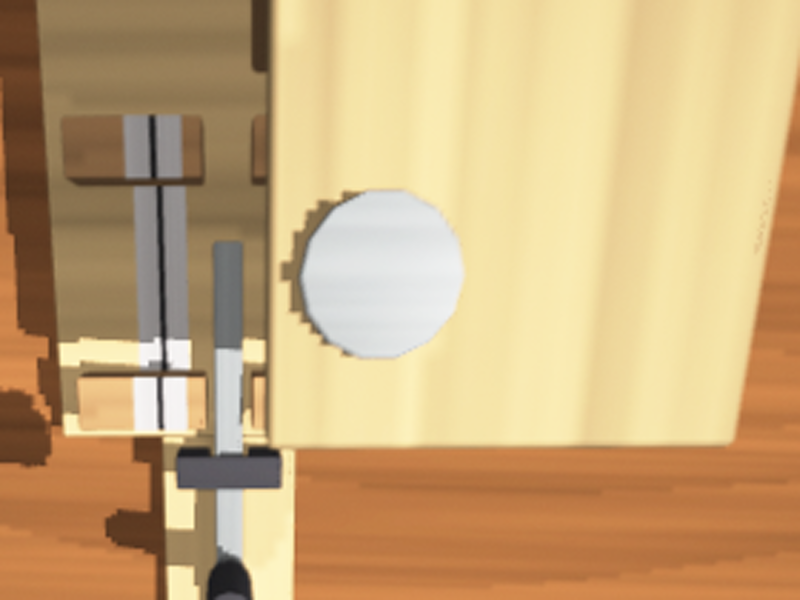

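View pics/w1d.png

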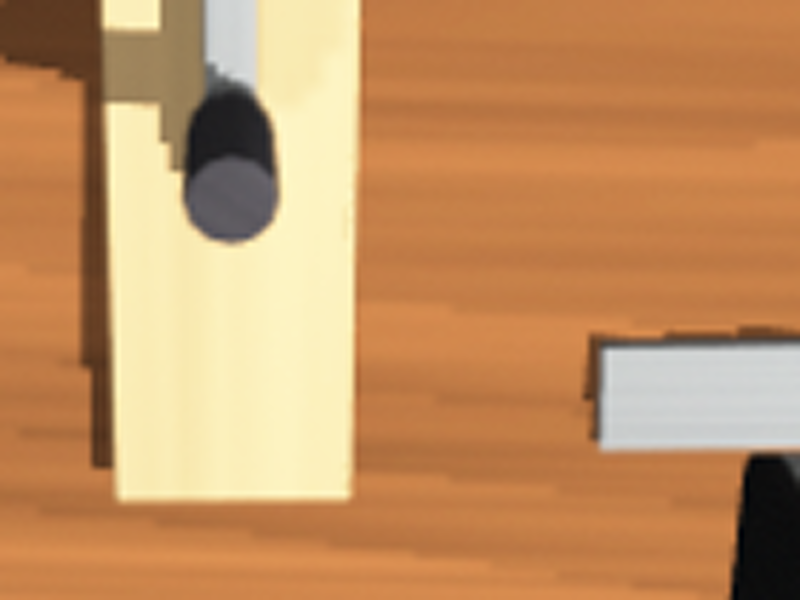

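```bash
cat > f1.py <<'E'
from fit import *
w=pickle.load(open('wrist1.pkl','rb'))
c=lambda a:np.array(a,float)*.35+[200,10]
d=lambda a:np.array(a,float)*.175+[240,190]
b,r=.012,.036
X=np.array([[.083,.195,b],[.033,.195,b],[.12,.055,b],[.11,.049,r],[.11,.031,r],[.11,-.049,r],[.11,-.031,r],[.05,.035,.155],[-.05,.035,.155],[.028,0,.155]])
u=np.r_[d([[118,500],[352,500]]),c([[65,435],[80,430],[78,372],[62,115],[66,182],[268,444],[732,442],[382,273]])]
XL=np.array([[0,-.049,r],[0,-.031,r],[0,-.029,b],[0,.031,r],[0,.049,r]])
uL=c([[152,115],[154,180],[156,187],[163,374],[161,428]])
uk=d([[232,198]])
def f(v):
    P=v[:3];A=proj(w,j2w(P,X))-u
    Y=XL.copy();Y[:,0]=v[3]
    B=(proj(w,j2w(P,Y))-uL)[:,0]
    C=proj(w,j2w(P,[[.058,.095+v[4],.076]]))-uk
    return np.r_[A.ravel(),B,C.ravel()]
s=least_squares(f,[.51,-.037,-1.54,.078,0],loss='soft_l1');v=s.x
if __name__=='__main__':
    print(v,np.degrees(v[2]));R=f(v);print(np.round(R[:20].reshape(-1,2),1),np.round(R[20:],1))
    print('knob',j2w(v[:3],[[.058,.095+v[4],.058]]),'out',j2w(v[:3],[[.058,.095+.06,.058]]))
    print('campos',-w['R'].T@w['t'])
E
python3 f1.py
```

```text
[ 0.51547028 -0.0384675  -1.53415956  0.08175094  0.00805146] -87.90086807589702
[[-0.  -0.6]
 [ 0.1 -0.9]
 [-0.1 -0.1]
 [ 0.1 -0.6]
 [-0.3  1.2]
 [-0.1  0.1]
 [-0.2 -1.5]
 [ 0.1  0.9]
 [ 1.1  0.3]
 [-1.2  0.1]] [-0.1 -0.1  1.2 -1.1  0.2  0.4 -0. ]
knob [[ 0.62057704 -0.09265396  0.058     ]] out [[ 0.67249072 -0.09075116  0.058     ]]
campos [ 0.51961156 -0.0970112   0.34280924]
```

```bash
python3 - <<'E'
from mv import *
plan([.6205,-.0925,.044],[180,0,-177.9])
E
```

```text
t 2.65 pos [ 0.5972 -0.0892  0.1996] rpy [ 1.7999e+02  1.0000e-02 -1.7818e+02] q [ -8.5  11.9  14.4  92.4   0.  -10.3] F [ 0.7 -0.1  1.1] op 0.0857
xyz [-0.578 -0.102  3.891] dr [ 0.0001  0.0002 -0.0048]
```

Request:
step_arm(dr=[[0, 0, -0.005], [0, 0, -0.005], [0, 0, -0.005], [0, 0, -0.005], [0, 0, -0.005], [0, 0, -0.005], [0, 0, -0.005], [0, 0, -0.005]], xyz=[[-0.3, -0.05, 0.4], [-0.58, -0.1, 1.0], [-0.58, -0.1, 1.7], [-0.58, -0.1, 2.1], [-0.58, -0.1, 2.3], [-0.58, -0.1, 2.3], [-0.58, -0.1, 2.3], [-0.58, -0.1, 2.3]], gripper=[0.6, 0.6, 0.6, 0.6, 0.6, 0.6, 0.6, 0.6])

```text
time: 3.45
ee_pos: [0.6215, -0.0931, 0.1086]
tcp_rot: [-180.0, 0.1, -177.9]
wrist_force: [0.4, -0.4, 0.0]
opening: 0.051
```

```bash
python3 - <<'E'
from mv import *; from look import *; from fit import *; from f1 import v
p=snap('wrist','wrist2.png'); pickle.dump(p,open('wrist2.pkl','wb'))
plan([.6205,-.0925,.044],[180,0,-177.9])
for r in bot.regions_of(p,'bolt_knob')[:2]: print(round(r['p'],2),np.round(r['box'],1))
for z in (.076,.058,.04):
  print(proj(p,j2w(v[:3],[[.058,.095+v[4],z],[.050,.095+v[4],z],[.066,.095+v[4],z]])))
E
```

```text
t 3.5 pos [ 0.6214 -0.0932  0.1085] rpy [-1.7998e+02  1.1000e-01 -1.7792e+02] q [ -8.5  14.9   7.9  82.8  -0.  -10.6] F [-0.7  0.6 -0.6] op 0.051
xyz [0.025 0.018 1.613] dr [-0.0004  0.0018 -0.0003]
0.92 [283.  151.6  27.3 200.9]
[[283.05021058 241.37008828]
 [295.8489094  241.36248688]
 [270.25180933 241.37768951]]
[[282.75117421 230.57244668]
 [294.5061641  230.56534986]
 [270.99643534 230.57954335]]
[[282.49723158 221.40305532]
 [293.36590255 221.39640307]
 [271.62877521 221.40970744]]
```

View pics/wrist2.png

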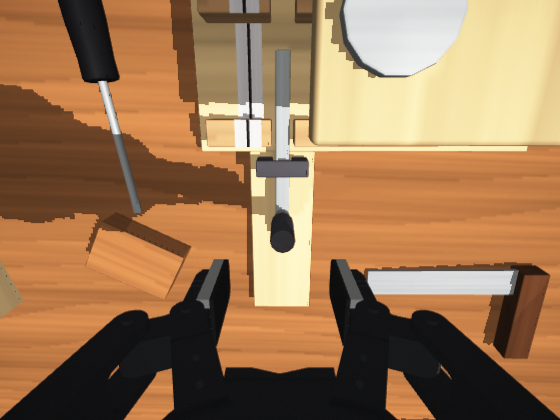

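The knob top shows at (283,240), matching the prediction of (283,241). I'll descend and grip.

Request:
step_arm(dr=[[0, 0, 0], [0, 0, 0], [0, 0, 0], [0, 0, 0], [0, 0, 0], [0, 0, 0], [0, 0, 0], [0, 0, 0]], xyz=[[0, 0, 0.4], [0, 0, 0.9], [0, 0, 1.4], [0, 0, 1.6], [0, 0, 1.6], [0, 0, 1.6], [0, 0, 1.6], [0, 0, 1.6]], gripper=[0.6, 0.6, 0.6, 0.6, 0, 0, 0, 0], squeeze=30)

```text
time: 4.35
ee_pos: [0.6214, -0.0915, 0.0447]
tcp_rot: [179.8, 0.1, -177.8]
wrist_force: [-1.3, 9.2, 1.2]
opening: 0.0151
```

Request:
step_arm(dr=[[0, 0, 0], [0, 0, 0], [0, 0, 0], [0, 0, 0], [0, 0, 0], [0, 0, 0], [0, 0, 0], [0, 0, 0]], xyz=[[0, 0, 0], [0, 0, 0], [0, 0, 0], [0, 0, 0], [0, 0, 0], [-0.05, 0, 0], [-0.1, 0, 0], [-0.15, 0, 0]], gripper=[0, 0, 0, 0, 0, 0, 0, 0])

```text
time: 5.15
ee_pos: [0.6271, -0.0913, 0.0447]
tcp_rot: [179.8, 0.1, -177.8]
wrist_force: [-2.6, 7.9, 2.0]
opening: 0.0149
```

```bash
python3 - <<'E'
from mv import *
from f1 import v,j2w
t=j2w(v[:3],[[.058,.095+.06,.044]])[0]
plan(t,[180,0,-177.9])
E
```

```text
t 5.15 pos [ 0.6271 -0.0913  0.0447] rpy [ 1.7985e+02  5.0000e-02 -1.7785e+02] q [ -8.4  16.7   3.   76.2   0.2 -10.5] F [-2.6  7.9  2. ] op 0.0149
xyz [-1.135 -0.029  0.019] dr [0.0026 0.0009 0.0009]
```

Request:
step_arm(dr=[[0, 0, 0], [0, 0, 0], [0, 0, 0], [0, 0, 0], [0, 0, 0], [0, 0, 0], [0, 0, 0], [0, 0, 0]], xyz=[[-0.15, 0.01, 0], [-0.35, 0.02, 0], [-0.55, 0.03, 0], [-0.75, 0.04, 0], [-0.95, 0.04, 0], [-1.08, 0.04, 0], [-1.13, 0.04, 0], [-1.13, 0.04, 0]], gripper=[0, 0, 0, 0, 0, 0, 0, 0])

```text
time: 5.95
ee_pos: [0.6735, -0.0896, 0.0447]
tcp_rot: [-180.0, 0.2, -177.9]
wrist_force: [0.2, 3.2, 5.5]
opening: 0.0153
```

```bash
python3 - <<'E'
from mv import *; from look import *; from fit import *; from f1 import v
plan([.6205,-.0925,.044],[180,0,-177.9])
p=snap('scene','scene3.png')
E
```

```text
t 5.95 pos [ 0.6735 -0.0896  0.0447] rpy [-1.7999e+02  1.6000e-01 -1.7792e+02] q [-7.6 22.9 10.8 77.8  0.  -9.7] F [0.2 3.2 5.5] op 0.0153
xyz [ 1.326 -0.023  0.013] dr [-0.0001  0.0027 -0.0003]
```

Request:
step_arm(dr=[[0, 0, 0], [0, 0, 0], [0, 0, 0], [0, 0, 0], [0, 0, 0], [0, 0, 0], [0, 0, 0], [0, 0, 0]], xyz=[[0, 0, 0], [0, 0, 0], [0, 0, 0], [0, 0, -0.3], [0, 0, -1.0], [0, 0, -2.0], [0.2, 0, -3.0], [0.5, 0, -3.9]], gripper=[0.6, 0.6, 0.6, 0.6, 0.6, 0.6, 0.6, 0.6])

```text
time: 6.8
ee_pos: [0.6519, -0.0904, 0.2021]
tcp_rot: [-180.0, 0.1, -177.9]
wrist_force: [0.1, 0.6, -0.9]
opening: 0.0508
```

Request:
step_arm(dr=[[0, 0, 0], [0, 0, 0], [0, 0, 0], [0, 0, 0], [0, 0, 0], [0, 0, 0], [0, 0, 0], [0, 0, 0]], xyz=[[0.4, 0.2, 0], [1.0, 0.7, -0.1], [1.6, 1.2, -0.2], [2.2, 1.7, -0.3], [2.4, 1.9, -0.3], [2.4, 1.9, -0.3], [2.4, 1.9, -0.3], [2.4, 1.9, -0.3]], gripper=[0.6, 0.6, 0.6, 0, 0, 0, 0, 0])

```text
time: 7.6
ee_pos: [0.5539, -0.0185, 0.211]
tcp_rot: [-180.0, -0.0, -178.0]
wrist_force: [0.3, 0.2, 1.0]
opening: -0.0
```

```bash
python3 - <<'E'
from mv import *; from look import *; from fit import *; from f1 import v
p=snap('wrist','wrist4.png');pickle.dump(p,open('wrist4.pkl','wb'))
plan([.6205,-.0925,.044],[180,0,-177.9])
print(np.round(proj(p,j2w(v[:3],[[.058,.095+T,.076] for T in(.052,.06)]))))
E
```

```text
t 7.65 pos [ 0.5539 -0.0186  0.2108] rpy [-1.8000e+02 -4.0000e-02 -1.7796e+02] q [-1.9  5.2  8.  92.9 -0.  -4. ] F [-0.6 -1.  -0.4] op 0.0001
xyz [-1.602 -1.906  4.168] dr [-0.0001 -0.0007 -0.0011]
[[208. 297.]
 [209. 304.]]
```

View pics/wrist4.png

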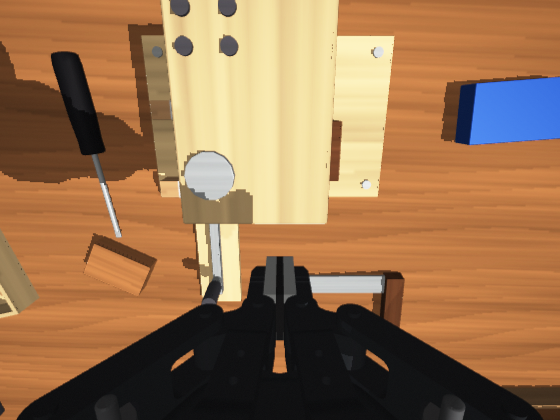

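```bash
python3 - <<'E'
import cv2
i=cv2.imread('pics/wrist4.png')[20:230,140:420]; cv2.imwrite('pics/w4c.png',cv2.resize(i,(800,600),interpolation=cv2.INTER_CUBIC))
i=cv2.imread('pics/wrist4.png')[255:315,180:260]; cv2.imwrite('pics/w4d.png',cv2.resize(i,(800,600),interpolation=cv2.INTER_CUBIC))
E
```

```text
(no output)
```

View pics/w4c.png

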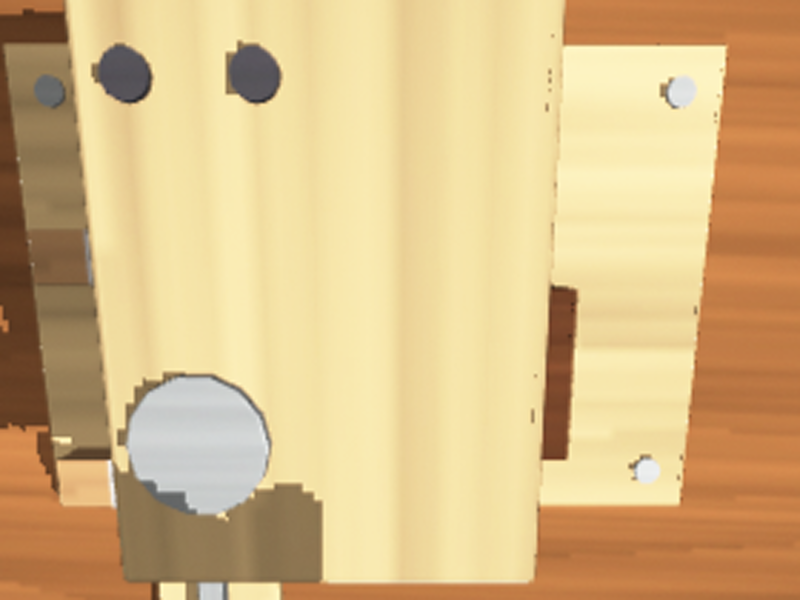

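View pics/w4d.png

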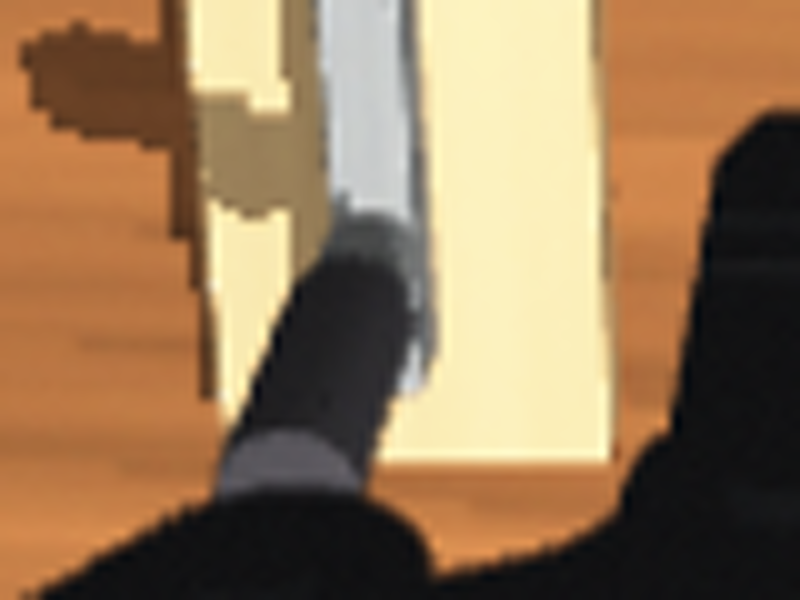

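```bash
cat > f2.py <<'E'
from fit import *
from f1 import f as fA, v as v1
w4=pickle.load(open('wrist4.pkl','rb'))
c4=lambda a:np.array(a,float)*.35+[140,20]
b=.012
X4=np.array([[-.13,-.11,b],[-.13,.055,b],[.12,-.11,b],[-.05,.035,.155],[.05,.035,.155]])
u4=c4([[727,45],[680,505],[5,44],[534,582],[125,580]])
u5=c4([[577,290],[568,460]])
def f(v):
    return np.r_[fA(v[:5]),(proj(w4,j2w(v[:3],X4))-u4).ravel(),(proj(w4,j2w(v[:3],[[v[5],-.03,.04],[v[5],.03,.04]]))-u5)[:,0]]
v=least_squares(f,np.r_[v1,-.08],loss='soft_l1').x
def w2j(P,Xw):
    d=np.atleast_2d(Xw)-[P[0],P[1],0]; c,s=np.cos(P[2]),np.sin(P[2])
    return np.c_[c*d[:,0]+s*d[:,1],-s*d[:,0]+c*d[:,1],d[:,2]]
if __name__=='__main__':
    print(np.round(v,4),np.degrees(v[2])); print(np.round(f(v)[27:],1))
E
python3 f2.py
```

```text
[ 0.5156 -0.0383 -1.5362  0.0819  0.0081 -0.0784] -88.01761116182148
[-0.3 -0.3 -0.5 -0.3 -0.5 -0.1  0.6 -0.1 -0.3  0.6  0.3 -0.3]
```

```bash
cat > pj.py <<'E'
from mv import *; from f2 import v,j2w,w2j
def pj(pt,tilt,psi=0.,show=True):
    a=np.radians(tilt); s,c=np.sin(a),np.cos(a)
    M=np.array([[-c,0,s],[0,1,0],[-s,0,-c]])
    Rw=Ro.from_euler('z',v[2])*Ro.from_matrix(M)
    plan(j2w(v[:3],[pt])[0],Rw.as_euler('xyz',degrees=True))
    o=bot.get_obs(); print('jig tcp',np.round(w2j(v[:3],o['ee_pos'])*1000,1))
E
python3 - <<'E'
from pj import *
pj([-.13,0,.2],0)
E
```

```text
t 7.65 pos [ 0.5539 -0.0186  0.2108] rpy [-1.8000e+02 -4.0000e-02 -1.7796e+02] q [-1.9  5.2  8.  92.9 -0.  -4. ] F [-0.6 -1.  -0.4] op 0.0001
xyz [0.971 2.791 0.27 ] dr [-6.0000e-04 -5.0000e-04  1.5717e+00]
jig tcp [[-18.4  38.9 210.8]]
```

Request:
step_arm(dr=[[0, 0, 0.1], [0, 0, 0.24], [0, 0, 0.38], [0, 0, 0.52], [0, 0, 0.66], [0, 0, 0.8], [0, 0, 0.94], [0, 0, 1.08]], xyz=[[0.1, 0.3, 0], [0.2, 0.7, 0], [0.4, 1.2, 0], [0.6, 1.7, 0], [0.8, 2.2, 0], [0.9, 2.6, 0.1], [0.97, 2.8, 0.2], [0.97, 2.8, 0.2]], gripper=[0, 0, 0, 0, 0, 0, 0, 0])

```text
time: 8.45
ee_pos: [0.5105, 0.0932, 0.2024]
tcp_rot: [-179.9, -0.0, 119.9]
wrist_force: [0.7, -1.0, 0.0]
opening: -0.0007
```

Request:
step_arm(dr=[[0, 0, 0.1], [0, 0, 0.24], [0, 0, 0.38], [0, 0, 0.49], [0, 0, 0.49], [0, 0, 0.49], [0, 0, 0.49], [0, 0, 0.49]], xyz=[[0, 0, 0], [0, 0, 0], [0, 0, 0], [0, 0, 0], [0, 0, 0], [0, 0, 0], [0, 0, 0], [0, 0, 0]], gripper=[0, 0, 0, 0, 0, 0, 0, 0])

```text
time: 9.25
ee_pos: [0.5105, 0.0925, 0.2032]
tcp_rot: [-180.0, 0.0, 92.2]
wrist_force: [0.3, 0.3, 0.1]
opening: -0.0001
```

```bash
python3 - <<'E'
from pj import *
pj([-.13,0,.12],45)
E
```

```text
t 9.25 pos [0.5105 0.0925 0.2032] rpy [-179.99    0.     92.2 ] q [10.3  0.2  2.  91.8 -0.  98.1] F [0.3 0.3 0.1] op -0.0001
xyz [-0.022  0.013  2.08 ] dr [ 0.0013 -0.7854  0.0037]
jig tcp [[-130.9   -0.5  203.2]]
```

Request:
step_arm(dr=[[0, -0.1, 0], [0, -0.24, 0], [0, -0.38, 0], [0, -0.52, 0], [0, -0.66, 0], [0, -0.785, 0.004], [0, -0.785, 0.004], [0, -0.785, 0.004]], xyz=[[0, 0, 0.2], [0, 0, 0.6], [0, 0, 1.0], [0, 0, 1.4], [0, 0, 1.8], [0, 0, 2.0], [0, 0, 2.05], [0, 0, 2.05]], gripper=[0, 0, 0, 0, 0, 0, 0, 0])

```text
time: 10.05
ee_pos: [0.5103, 0.0931, 0.1204]
tcp_rot: [-179.9, 44.9, 92.1]
wrist_force: [0.9, -0.2, 0.7]
opening: -0.0
```

```bash
python3 - <<'E'
from pj import *; from look import *
pj([-.11,0,.027],45)
for n in ('wrist','scene'): p=snap(n,n+'5.png')
E
```

```text
t 10.05 pos [0.5103 0.0931 0.1204] rpy [-179.9    44.89   92.06] q [ 30.3  18.8   3.2  99.7 -38.4 127.2] F [ 0.9 -0.2  0.7] op -0.0
xyz [1.267 0.02  2.032] dr [-0.0007 -0.0019  0.001 ]
jig tcp [[-131.5   -0.7  120.4]]
```

View pics/wrist5.png

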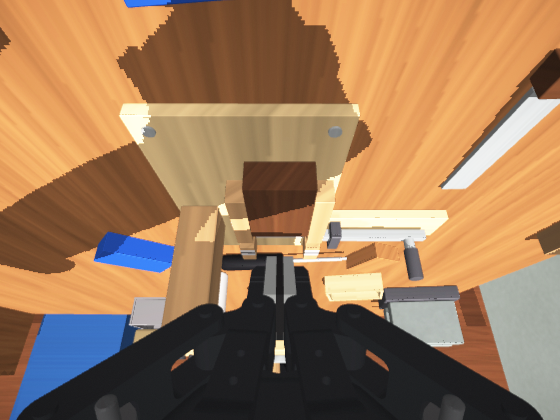

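View pics/scene5.png

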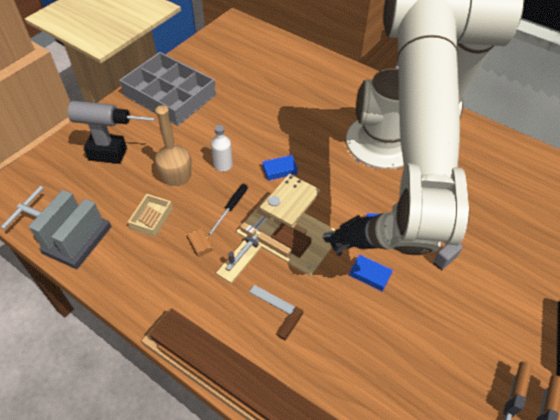

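The wrist view shows the board's near end at (280,185), under the plate, and the way down is clear. The scene view shows the bolt out and the decoys well away from the gripper. I'll descend behind the board.

Request:
step_arm(dr=[[0, 0, 0], [0, 0, 0], [0, 0, 0], [0, 0, 0], [0, 0, 0], [0, 0, 0], [0, 0, 0], [0, 0, 0]], xyz=[[0.15, 0.0, 0.25], [0.4, 0.01, 0.65], [0.65, 0.02, 1.05], [0.9, 0.02, 1.45], [1.1, 0.02, 1.8], [1.2, 0.02, 1.95], [1.27, 0.02, 2.03], [1.27, 0.02, 2.03]], gripper=[0, 0, 0, 0, 0, 0, 0, 0])

```text
time: 10.95
ee_pos: [0.5122, 0.0709, 0.0283]
tcp_rot: [179.8, 44.9, 91.8]
wrist_force: [0.4, -0.1, 0.2]
opening: -0.0
```

```bash
python3 - <<'E'
from pj import *; from look import *
pj([-.086,0,.027],45)
for n in ('wrist','scene'): p=snap(n,n+'6.png')
i=cv2.imread('pics/scene6.png')[190:290,230:363]; cv2.imwrite('pics/s6c.png',cv2.resize(i,(798,600),interpolation=cv2.INTER_CUBIC))
E
```

```text
t 10.95 pos [0.5122 0.0709 0.0283] rpy [179.82  44.94  91.76] q [ 28.3  20.7  -4.8  88.3 -39.3 125.1] F [ 0.4 -0.1  0.2] op -0.0
xyz [-0.39  -0.01   0.434] dr [ 0.0003 -0.0011 -0.0028]
jig tcp [[-109.3    0.4   28.3]]
```

View pics/wrist6.png

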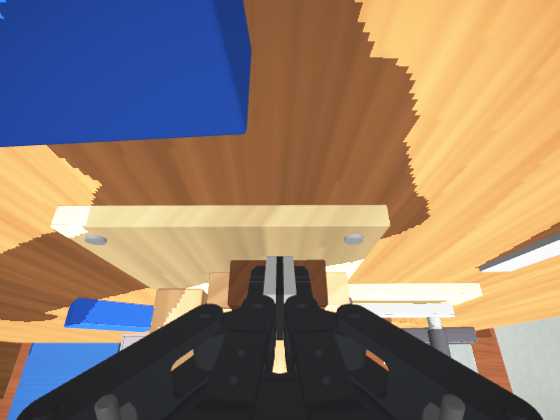

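View pics/s6c.png

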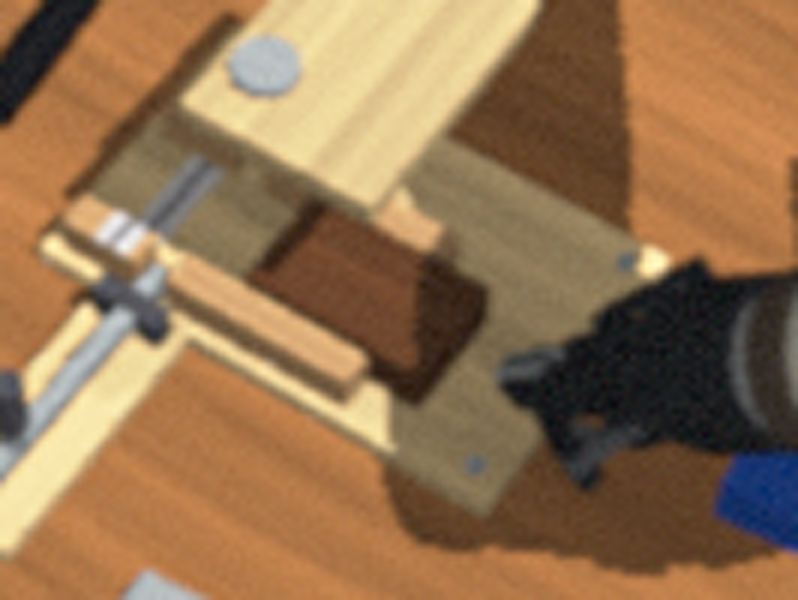

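Request:
step_arm(dr=[[0, 0, 0], [0, 0, 0], [0, 0, 0], [0, 0, 0], [0, 0, 0], [0, 0, 0], [0, 0, 0], [0, 0, 0]], xyz=[[-0.07, 0, 0.12], [-0.175, 0, 0.24], [-0.265, 0, 0.335], [-0.355, 0, 0.425], [-0.425, 0, 0.495], [-0.515, 0, 0.585], [-0.6, 0, 0.67], [-0.67, 0, 0.745]], gripper=[0, 0, 0, 0, 0, 0, 0, 0])

```text
time: 11.85
ee_pos: [0.5135, 0.0308, 0.0259]
tcp_rot: [179.9, 45.0, 91.8]
wrist_force: [0.2, 1.3, 1.0]
opening: 0.0
```

```bash
python3 - <<'E'
from pj import *; from look import *
pj([-.030,0,.026],45)
p=snap('scene','scene7.png')
i=cv2.imread('pics/scene7.png')[190:290,230:363]; cv2.imwrite('pics/s7c.png',cv2.resize(i,(798,600),interpolation=cv2.INTER_CUBIC))
E
```

```text
t 11.85 pos [0.5135 0.0308 0.0259] rpy [179.86  44.97  91.81] q [ 24.6  17.7  -8.6  84.7 -40.7 120.6] F [0.2 1.3 1. ] op 0.0
xyz [-0.694 -0.006  0.689] dr [ 0.0003 -0.0005 -0.0021]
jig tcp [[-69.1   0.3  25.9]]
```

View pics/s7c.png

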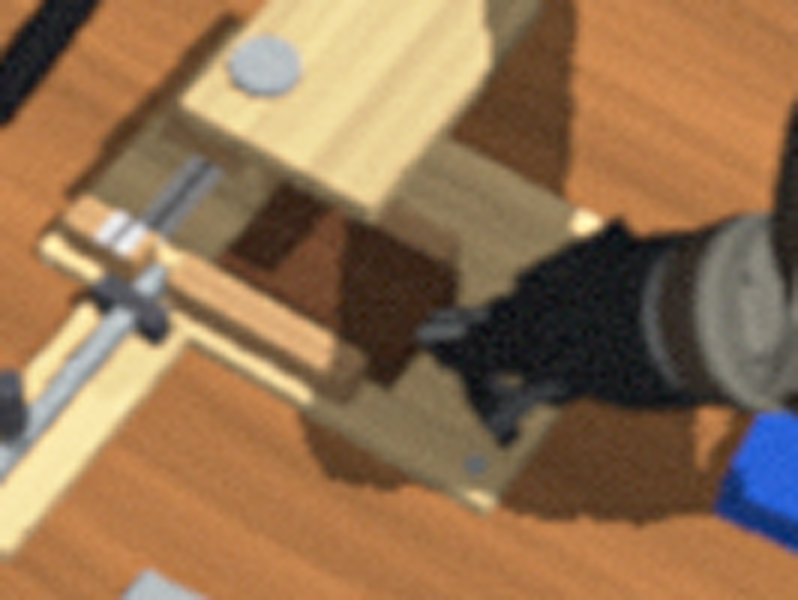

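The board is moving and sits about level. I'll carry on and stop short of the line.

Request:
step_arm(dr=[[0, 0, 0], [0, 0, 0], [0, 0, 0], [0, 0, 0], [0, 0, 0], [0, 0, 0], [0, 0, 0], [0, 0, 0]], xyz=[[-0.09, 0, 0.09], [-0.2, 0, 0.2], [-0.31, 0, 0.31], [-0.42, 0, 0.42], [-0.52, 0, 0.52], [-0.6, 0, 0.6], [-0.66, 0, 0.66], [-0.69, 0, 0.69]], gripper=[0, 0, 0, 0, 0, 0, 0, 0])

```text
time: 12.7
ee_pos: [0.5147, -0.0082, 0.0258]
tcp_rot: [179.9, 45.0, 91.8]
wrist_force: [0.5, 0.6, 0.9]
opening: -0.0001
```

```bash
python3 - <<'E'
from pj import *; from look import *
pj([-.030,0,.026],45)
for n in('scene','top'):
  p=snap(n,n+'8.png');pickle.dump(p,open(n+'8.pkl','wb'))
a=cv2.imread('pics/scene8.png')[190:260,225:318];b=cv2.imread('pics/top8.png')[165:235,265:358]
cv2.imwrite('pics/s8c.png',cv2.resize(np.vstack([a[:, :],b]),(400*93//70*1,800*1),interpolation=cv2.INTER_CUBIC)[:, :])
cv2.imwrite('pics/s8c.png',np.hstack([cv2.resize(a,(398,300),interpolation=cv2.INTER_CUBIC),cv2.resize(b,(398,300),interpolation=cv2.INTER_CUBIC)]))
E
```

```text
t 12.7 pos [ 0.5147 -0.0082  0.0258] rpy [179.88  44.98  91.81] q [ 20.8  14.9 -11.9  81.1 -42.  115.9] F [0.5 0.6 0.9] op -0.0001
xyz [-0.005 -0.004 -0.002] dr [ 0.     -0.0004 -0.0021]
jig tcp [[-30.1   0.2  25.8]]
```

View pics/s8c.png

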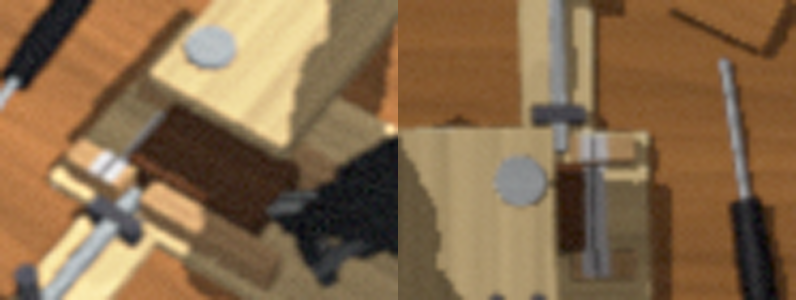

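Request:
step_arm(dr=[[0, 0, 0], [0, 0, 0], [0, 0, 0], [0, 0, 0], [0, 0, 0], [0, 0, 0], [0, 0, 0], [0, 0, 0]], xyz=[[0.1, 0, -0.1], [0.4, 0, -0.4], [0.8, 0, -0.8], [1.24, 0, -1.24], [1.0, 0, -2.0], [0.2, 0, -2.8], [-0.6, 0, -3.6], [-1.0, 0, -4.0]], gripper=[0, 0, 0, 0, 0, 0, 0, 0])

```text
time: 13.6
ee_pos: [0.5123, 0.0779, 0.171]
tcp_rot: [179.6, 44.9, 91.7]
wrist_force: [0.8, 0.1, 0.6]
opening: -0.0003
```

```bash
python3 - <<'E'
from pj import *
pj([.135,0,.23],0)
E
```

```text
t 13.6 pos [0.5123 0.0779 0.171 ] rpy [179.6   44.91  91.69] q [ 28.9  16.4   6.  103.7 -39.1 125.8] F [0.8 0.1 0.6] op -0.0003
xyz [-5.491 -0.009  3.389] dr [ 0.0046  0.7838 -0.0021]
jig tcp [[-116.3    0.7  171. ]]
```

Request:
step_arm(dr=[[0, 0.1, 0], [0, 0.24, 0], [0, 0.38, 0], [0, 0.52, 0], [0, 0.66, 0], [0, 0.785, 0], [0, 0.785, 0], [0, 0.785, 0]], xyz=[[-0.35, 0, -0.35], [-0.8, 0, -0.8], [-1.24, 0, -0.88], [-1.94, 0, -0.18], [-2.74, 0, 0.62], [-3.54, 0, 1.42], [-4.33, 0, 2.21], [-5.13, 0, 3.01]], gripper=[0, 0, 0, 0, 0, 0, 0, 0])

```text
time: 14.4
ee_pos: [0.5188, -0.1557, 0.2275]
tcp_rot: [179.9, -0.0, 91.8]
wrist_force: [0.2, 1.0, -0.1]
opening: 0.0002
```

Request:
step_arm(dr=[[0, 0, 0], [0, 0, 0], [0, 0, 0], [0, 0, 0], [0, 0, 0], [0, 0, 0], [0, 0, 0], [0, 0, 0]], xyz=[[-0.3, 0, 0], [-0.5, 0, 0], [-0.5, 0, 0], [-0.5, 0, 0], [-0.5, 0, 0], [-0.5, 0, 0], [-0.5, 0, 0], [-0.5, 0, 0]], gripper=[0, 0, 0, 0, 0, 0, 0, 0])

```text
time: 15.2
ee_pos: [0.52, -0.1728, 0.2272]
tcp_rot: [179.9, 0.0, 91.9]
wrist_force: [0.5, -0.5, 0.6]
opening: -0.0002
```

```bash
python3 - <<'E'
from pj import *; from look import *
n='wrist';p=snap(n,n+'9.png');pickle.dump(p,open(n+'9.pkl','wb'))
pj([.135,0,.23],0)
E
```

```text
t 15.25 pos [ 0.52   -0.173   0.2272] rpy [179.91   0.    91.93] q [-18.4   4.5   9.1  94.5   0.   69.6] F [ 1.2 -0.8 -0.2] op -0.0002
xyz [-0.006  0.006 -0.07 ] dr [ 0.0016  0.     -0.0008]
jig tcp [[134.8  -0.3 227.2]]
```

View pics/wrist9.png

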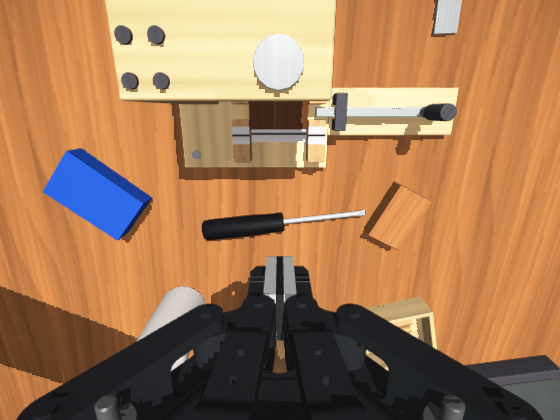

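```bash
python3 - <<'E'
import cv2
i=cv2.imread('pics/wrist9.png')[90:180,220:340]; cv2.imwrite('pics/w9c.png',cv2.resize(i,(800,600),interpolation=cv2.INTER_CUBIC))
E
```

```text
(no output)
```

View pics/w9c.png

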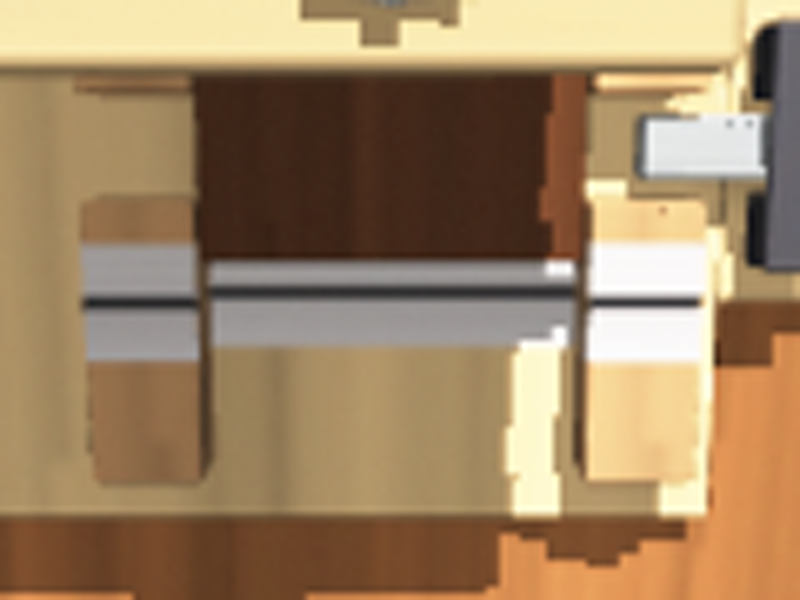

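```bash
cat > meas.py <<'E'
from f2 import *
def pix2jig(p,u,z):
    d=p['R'].T@np.linalg.solve(p['camera_matrix'],np.r_[u,1.]); C=-p['R'].T@p['t']
    return w2j(v[:3],C+d*(z-C[2])/d[2])[0]
E
python3 - <<'E'
from meas import *
p=pickle.load(open('wrist9.pkl','rb'))
c=lambda a:np.array(a)/6.6667+[220,90]-.43
for n,a,z in [('frontL',(220,262),.04),('frontM',(390,262),.04),('frontR',(560,261),.04),('railL',(140,301),.036),('railR',(645,301),.036),('floorL',(250,291),.012),('floorM',(390,292),.012),('baseedge',(250,516),.012),('railend',(150,482),.036),('plate',(350,70),.155)]:
    print(n,np.round(pix2jig(p,c(a),z)*1000,1))
E
```

```text
frontL [ 75.4 -27.   40. ]
frontM [75.4 -0.4 40. ]
frontR [75.3 26.1 40. ]
railL [ 81.6 -40.2  36. ]
railR [81.7 40.1 36. ]
floorL [ 81.8 -24.4  12. ]
floorM [82.  -0.5 12. ]
baseedge [120.3 -25.3  12. ]
railend [110.4 -39.8  36. ]
plate [ 50.2  -3.9 155. ]
```

Request:
step_arm(dr=[[0, 0, 0], [0, 0, 0], [0, 0, 0], [0, -0.12, 0], [0, -0.26, 0], [0, -0.4, 0], [0, -0.54, 0], [0, -0.68, 0]], xyz=[[0.7, 0, 0], [1.7, 0, 0], [2.8, 0, 0], [3.9, 0, 0], [5.0, 0, 0], [5.9, 0, 0], [6.3, 0, 0.5], [6.3, 0, 1.4]], gripper=[0, 0, 0, 0, 0, 0, 0, 0])

```text
time: 16.05
ee_pos: [0.513, 0.082, 0.1733]
tcp_rot: [179.3, 39.1, 91.7]
wrist_force: [1.6, 0.8, -0.4]
opening: -0.0001
```

```bash
python3 - <<'E'
from pj import *
pj([-.105,0,.026],45)
E
```

```text
t 16.05 pos [0.513  0.082  0.1733] rpy [179.33  39.11  91.75] q [ 27.4  13.1   5.  100.5 -35.  121.4] F [ 1.6  0.8 -0.4] op -0.0001
xyz [ 2.027 -0.073  3.098] dr [ 0.009  -0.1027 -0.0036]
jig tcp [[-120.3    1.5  173.3]]
```

Request:
step_arm(dr=[[0, -0.05, 0], [0.004, -0.1, 0], [0.008, -0.103, -0.003], [0.008, -0.103, -0.003], [0.008, -0.103, -0.003], [0.008, -0.103, -0.003], [0.008, -0.103, -0.003], [0.008, -0.103, -0.003]], xyz=[[0.3, -0.01, 0.4], [0.7, -0.03, 1.0], [1.2, -0.05, 1.7], [1.6, -0.06, 2.4], [1.9, -0.07, 2.9], [2.0, -0.07, 3.05], [2.02, -0.07, 3.08], [2.02, -0.07, 3.08]], gripper=[0, 0, 0, 0, 0, 0, 0, 0])

```text
time: 16.85
ee_pos: [0.51, 0.0642, 0.0255]
tcp_rot: [-179.6, 44.8, 92.0]
wrist_force: [-0.1, -0.3, -0.1]
opening: 0.0003
```

```bash
python3 - <<'E'
from pj import *
pj([-.03,0,.026],45)
E
```

```text
t 16.85 pos [0.51   0.0642 0.0255] rpy [-179.57   44.84   92.04] q [ 27.7  20.3  -5.6  87.8 -39.2 124.4] F [-0.1 -0.3 -0.1] op 0.0003
xyz [-1.296  0.058  1.271] dr [-0.0068 -0.0028  0.0007]
jig tcp [[-102.6   -2.    25.5]]
```

Request:
step_arm(dr=[[0, 0, 0], [-0.006, -0.003, 0], [-0.006, -0.003, 0], [-0.006, -0.003, 0], [-0.006, -0.003, 0], [-0.006, -0.003, 0], [-0.006, -0.003, 0], [-0.006, -0.003, 0]], xyz=[[-0.15, 0.02, 0.13], [-0.4, 0.04, 0.38], [-0.65, 0.05, 0.63], [-0.85, 0.055, 0.83], [-1.0, 0.055, 0.98], [-1.12, 0.055, 1.1], [-1.19, 0.055, 1.17], [-1.19, 0.055, 1.17]], gripper=[0, 0, 0, 0, 0, 0, 0, 0])

```text
time: 17.65
ee_pos: [0.5137, -0.0032, 0.0249]
tcp_rot: [-179.8, 45.0, 92.1]
wrist_force: [-0.3, 0.1, 0.2]
opening: -0.0003
```

```bash
python3 - <<'E'
from pj import *
pj([-.0237,0,.0258],45)
E
```

```text
t 17.65 pos [ 0.5137 -0.0032  0.0249] rpy [-179.82   45.03   92.07] q [ 21.4  15.4 -11.5  81.7 -41.8 116.5] F [-0.3  0.1  0.2] op -0.0003
xyz [-0.218  0.017  0.187] dr [-0.002   0.0005  0.0011]
jig tcp [[-35.2  -0.7  24.9]]
```

Final slow push of 11.5 mm.

Request:
step_arm(dr=[[0, 0, 0], [0, 0, 0], [0, 0, 0], [0, 0, 0], [0, 0, 0], [0, 0, 0], [0, 0, 0], [0, 0, 0]], xyz=[[-0.04, 0, 0.02], [-0.09, 0.01, 0.06], [-0.13, 0.01, 0.1], [-0.165, 0.01, 0.135], [-0.19, 0.01, 0.16], [-0.21, 0.01, 0.18], [-0.218, 0.01, 0.187], [-0.218, 0.01, 0.187]], gripper=[0, 0, 0, 0, 0, 0, 0, 0])

```text
time: 18.45
ee_pos: [0.5145, -0.0143, 0.0258]
tcp_rot: [-179.8, 45.0, 92.1]
wrist_force: [0.0, -0.3, -0.7]
opening: -0.0004
```

```bash
python3 - <<'E'
from pj import *
pj([-.0237,0,.0258],45)
E
```

```text
t 18.45 pos [ 0.5145 -0.0143  0.0258] rpy [-179.82   45.04   92.1 ] q [ 20.2  14.6 -12.3  80.7 -42.2 115. ] F [ 0.  -0.3 -0.7] op -0.0004
xyz [-0.007  0.006  0.006] dr [-0.0017  0.0006  0.0015]
jig tcp [[-24.1  -0.2  25.8]]
```

Now I'll back out the same way as before and look.

Request:
step_arm(dr=[[0, 0, 0], [0, 0, 0], [0, 0, 0], [0, 0, 0], [0, 0, 0], [0, 0, 0], [0, 0, 0], [0, 0, 0]], xyz=[[0.1, 0, -0.1], [0.5, 0, -0.5], [0.95, 0, -0.95], [1.35, 0, -1.35], [1.1, 0, -2.1], [0.3, 0, -2.9], [-0.5, 0, -3.7], [-0.9, 0, -4.1]], gripper=[0, 0, 0, 0, 0, 0, 0, 0])

```text
time: 19.25
ee_pos: [0.5123, 0.0772, 0.1709]
tcp_rot: [179.9, 45.0, 92.0]
wrist_force: [0.3, -0.4, -0.6]
opening: 0.0004
```

Request:
step_arm(dr=[[0, 0.1, 0], [0, 0.24, 0], [0, 0.38, 0], [0, 0.52, 0], [0, 0.66, 0], [0, 0.785, 0], [0, 0.785, 0], [0, 0.785, 0]], xyz=[[-0.35, 0, -0.35], [-0.8, 0, -0.8], [-1.24, 0, -0.88], [-1.94, 0, -0.18], [-2.74, 0, 0.62], [-3.54, 0, 1.42], [-4.33, 0, 2.21], [-5.13, 0, 3.01]], gripper=[0, 0, 0, 0, 0, 0, 0, 0])

```text
time: 20.05
ee_pos: [0.5193, -0.1563, 0.2277]
tcp_rot: [-179.9, 0.0, 91.9]
wrist_force: [1.1, 0.7, -0.9]
opening: 0.0001
```

Request:
step_arm(dr=[[0, 0, 0], [0, 0, 0], [0, 0, 0], [0, 0, 0], [0, 0, 0], [0, 0, 0], [0, 0, 0], [0, 0, 0]], xyz=[[-0.3, 0, 0], [-0.5, 0, 0], [-0.5, 0, 0], [-0.5, 0, 0], [-0.5, 0, 0], [-0.5, 0, 0], [-0.5, 0, 0], [-0.5, 0, 0]], gripper=[0, 0, 0, 0, 0, 0, 0, 0])

```text
time: 20.85
ee_pos: [0.5206, -0.1733, 0.2273]
tcp_rot: [-179.9, 0.1, 92.0]
wrist_force: [0.1, -1.4, -0.1]
opening: -0.0002
```

```bash
python3 - <<'E'
from pj import *; from look import *
n='wrist';p=snap(n,n+'10.png');pickle.dump(p,open(n+'10.pkl','wb'))
i=cv2.imread('pics/wrist10.png')[90:180,220:340]; cv2.imwrite('pics/w10c.png',cv2.resize(i,(800,600),interpolation=cv2.INTER_CUBIC))
pj([.135,0,.23],0)
snap('top','top10.png')
E
```

```text
t 20.9 pos [ 0.5205 -0.1734  0.2273] rpy [-1.7988e+02  6.0000e-02  9.2000e+01] q [-18.4   4.8   9.5  94.7  -0.1  69.6] F [-0.4  0.1 -0.1] op -0.0001
xyz [ 0.005 -0.007 -0.067] dr [-0.0022  0.001   0.0003]
jig tcp [[135.2   0.3 227.3]]
```

View pics/w10c.png

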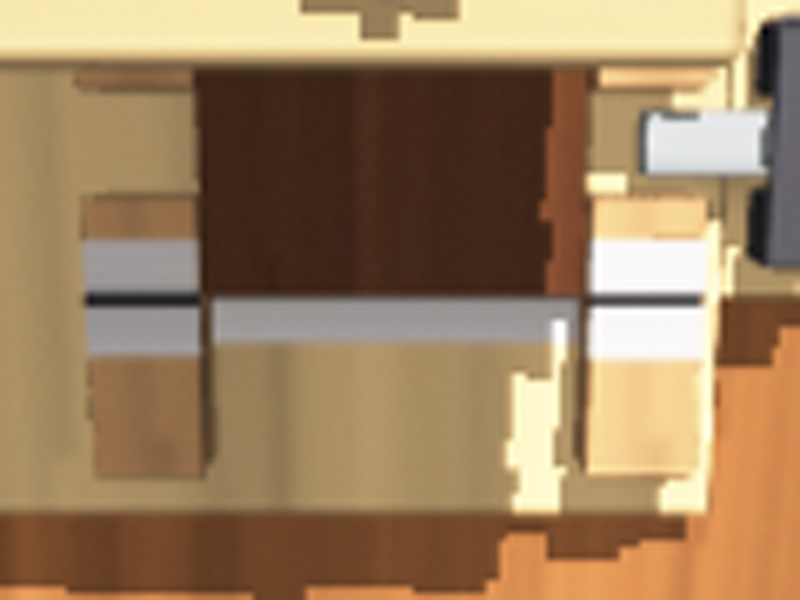

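View pics/wrist10.png

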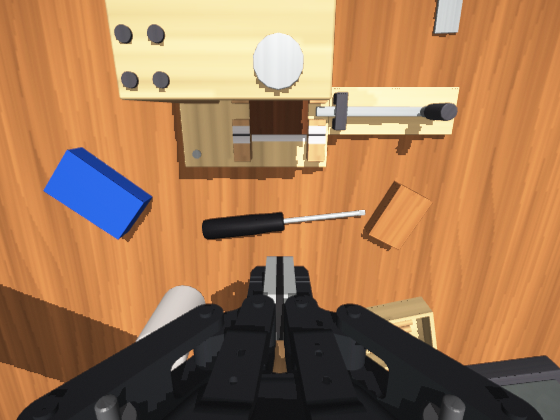

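```bash
python3 - <<'E'
from meas import *
p=pickle.load(open('wrist10.pkl','rb'))
c=lambda a:np.array(a)/6.6667+[220,90]-.43
for n,a,z in [('frontL',(220,297),.04),('frontR',(560,296),.04),('railL',(140,299),.036),('railR',(645,300),.036),('base',(250,513),.012),('railend',(150,477),.036)]:
    print(n,np.round(pix2jig(p,c(a),z)*1000,1))
print('knob', pix2jig(p,[449,111],.076), pix2jig(p,[455,112],.076))
E
```

```text
frontL [ 81.4 -27.4  40. ]
frontR [81.2 26.  40. ]
railL [ 82.  -40.5  36. ]
railR [82.2 39.9 36. ]
base [120.6 -25.6  12. ]
railend [110.4 -40.   36. ]
knob [0.05812325 0.15545395 0.076     ] [0.058991   0.16106879 0.076     ]
```

```bash
python3 -c "
from workcell import bot
print(bot.job_done())"
```

```text
the job is handed in; nothing more can be done
None
```

The bolt is out, the board is on the line within tolerance, and the job is handed in after about 21 s of robot time; no verdict was reported.

- **Bolt:** I gripped the knob and pulled it about 52 mm from its start near 8 mm. It then measured about 60 mm out in the pictures.
- **Board:** I pushed it with the shut fingers leaning back 45° and stopped about 6 mm short. I withdrew, measured with the wrist camera, and pushed the rest slowly.
- **Last wrist picture:** The leading edge is at jig x 81.2–81.4 mm and the line at 82.0–82.2 mm, so the board is about 0.7 mm short (3 mm allowed). The two sides of the edge agree within 0.2 mm, so it is square.
- **Not measured:** I judged the board's flatness only by eye.
- **Surroundings:** The arm was clear of everything at the end. The screwdriver and offcut sit where they were in the wrist pictures. I did not measure the bystanders' positions again or view the last overhead picture. No force reading between moves passed about 10 N.

No check failed or disagreed.

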